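# Tip the bench barrow's scrap into the tray

### The arm

A 6-joint arm with a two-finger parallel gripper is mounted at the origin on the work surface. World frame = base frame: x ahead of the robot, y to its left, z up, the work surface at z = 0. Lengths are in m, angles in rad, forces in N, time in s.
With the tool pointing down it reaches from about 0.35 to 0.975 m from the base axis. Payload 4.9 kg.
Tool frame: the origin (TCP) lies between the finger pads; the fingertips stand 14 mm ahead of it and the grasp point (between the pads) lies 5 mm behind it (manip.finger_overhang is the distance from the TCP to the fingertips, in m); z points along the fingers, y is the line along which they close (so a half turn about z gives the same grasp; the last joint's range is limited). The gripper opens to 85 mm and grips with 20 to 120 N. Pads are 22 mm wide; open, the fingers measure 114 mm over their backs; the gripper's body (76 mm by 85 mm) begins 54 mm behind the grasp point. The pads swing forward as they close: fully open they stand 13 mm farther back than shut.
Start: joints at [1.108, 0.053, 1.613, -0, 1.476, -0.119], TCP at [0.211, 0.588, 0.245] pointing down, gripper open.
Joint ranges: [-3.01, 3.01], [-1.01, 2.22], [0.06, 2.58], [-1.02, 4.17], [0.09, 2.62], [-3.14, 3.14]. Speed limits (rad/s): [2.57, 2.57, 3.14, 3.14, 3.14, 3.14].

### API

Orientations are given as a unit quaternion [w, x, y, z].
In Python, from plant import manip, grab_frame gives the robot as it stands.
- The arm moves only by the tool servo_tool, never from a script. Its argument "deltas" is a list that holds one entry, the list of rows, each a list of 5 numbers: the opening in per cent of the stroke, from 0 (shut) to 100 (fully open), then the shift along the world's x, y, z in m, then the turn about the world's z in degrees. A call has exactly 8 rows; each row shifts and turns the commanded pose from where the row before left it; what a row does not reach is not made up. A row lasts 1/10 s, in which the tool goes at most 50 mm and 8.59 degrees, less where a joint would pass 70% of its speed; a pose out of reach is approached as far as the arm can. A call is refused whole if a number of a shift passes 0.05 or a number of a turn 8.59, either way. A call with a gripper value outside its range is refused whole. The fingers move at their own pace and stop on an object; the grip force is fixed at half the most. Time passes only in rows, so rows that do not move let the fingers close, or fill a call up. It gives the time, the measured TCP pose, the force, the opening and the grip force at its end, in the units of the state.
- manip.state(): the state, without advancing time (a new reading comes with each control period).
- grab_frame(name): name is "side" or "top" or "wrist"; returns a dict with "pixels" (384x512x3 uint8, red, green, blue), "z_map" (384x512 float32, m along the optical axis (not along the pixel's ray), 0 where there is no reading), "fx", "fy", "cx", "cy" (pixels), "rvec" (rotation vector, rad) and "tvec" (3), from world to camera coordinates, as OpenCV has them; the wrist camera has in their place "T_tool_cam" (4x4, takes a point from camera to tool coordinates, whose origin is the TCP and whose axes are the flange's). Camera axes: x right, y down, z forward; pixel columns grow to the right and rows downward; lengths in m; the calibration is good to about 2 mm. A picture is of the moment at which its call begins: read the wrist's pose just before it.
- manip.job_done(): hands the job in; it is judged then, once.
The state is a dict: "time": time; "joint_pos": joint angles; "joint_vel": joint speeds; "joint_efforts": joint torques, N m; "tool_pos": TCP position; "tool_rot": TCP orientation; "contact_force": force on the tool from outside, world axes, zero at the start; "ft_torque": the same for the moment, N m; "gripper_width": opening from 0.0 (shut) to 1.0 (fully open); "grasp_force": force on a finger pad.
Only numpy, scipy, OpenCV 4.12 (cv2) and the standard library are available. Lean on these libraries where they do the work, as an engineer would, in place of code of your own. Each camera call takes 0.05 s, during which the arm holds its last target. There are 200 camera calls.

### The job

Clear the scrap: set the loose transformer from the desk into the little barrow in front of the old motor, let go of it, roll the barrow forward until its wheel is against the kerb, and lift its handle so that both parts slide out over the wheel into the scrap tray. While the barrow is still at the kerb, lower it gently (do not let it drop) until it stands on its legs again, and only then draw it all the way back to the rear end of its travel. Leave the round tin and the small cube speaker where they stand.

Things in the scene. Friction and masses are not known exactly. Their poses are not given: they have to be found in the camera images.
- dock: Low plywood dock with a steel deck, 268 mm long, 120 mm wide, deck 80 mm above the desk; fixed. Origin: under its middle, at desk height. +x points along it, forward, to the scrap tray; +y to the left, +z up. A 10 mm high kerb stands across the deck at x = 123 to 133 mm; the deck ends at x = +133 and -135 mm. The barrow stands on it, its handle overhanging the rear end.
- cart (a joint): How far the barrow has rolled forward along the dock, m: 0 = rear end of its travel, 0.09 = wheel against the kerb. It is guided straight, cannot leave the dock, and resists with about 1 N; it stays where it is left.
- barrow (a joint): Tipping angle of the barrow about its wheel axle, rad: 0 = standing on its legs, up to 0.95 (stop) = handle lifted, nose down. It falls back by its own weight when let go, so it must be lowered under control. The load slides out between about 0.45 and 0.8; handle force well under 12 N.
- axle (a point): Middle of the wheel axle, 112 mm above the desk, about which the barrow tips; it lies at dock x = 10 mm + cart travel, y = 0. Wheel 64 mm across, under the barrow's floor.
- bar (a point): Middle of the barrow's handle: a round wooden crossbar, 16 mm thick, along the dock's y, 100 mm wide, joined at its two ends (y = +-44 mm) by 12 mm steel shafts that run forward to the tub, so it is free from above, from behind and underneath. Standing, it lies 225 mm behind and 45 mm above the axle (157 mm above the desk). Axes as the barrow's: x forward along the barrow, y left, z up from its floor. The tub's rear wall is 98 mm in front of it. The bar turns with the barrow.
- floor (a point): Middle of the upper side of the barrow's tub floor, 25 mm behind and 40 mm above the axle (152 mm above the desk when standing); axes as the bar's. Sheet steel tub, inside 198 mm along x (x = -98 to +100 mm from this point) and 100 mm along y; walls at the rear and both sides rise 26 mm above the floor; the front end is open.
- tray: Grey open scrap tray, outside 230 mm (x) x 170 mm (y), 38 mm high, walls and floor 4-5 mm, fixed on the desk just beyond the dock's kerb end. Origin: centre of its underside; axes nearly as the dock's.
- transformer: Scrap transformer: dark laminated frame round a copper coil (copper shows as a patch on its top and in its sides), 66 mm (x) x 46 mm (y) x 60 mm high, 0.3 to 0.5 kg, standing on the desk between dock and robot. Origin: centre of its underside, z up.
- transformer_mid (a point): Middle of the transformer, 30 mm above its underside.
- motor: Old motor with round aluminium body on a foot plate, standing in the rear of the barrow's tub at the start: foot 62 mm (x) x 54 mm (y), 56 mm high, 0.3 to 0.5 kg, its 8 mm shaft ends 37 mm in front of the origin (+x, roughly the dock's +x). Origin: centre of its underside.
- motor_mid (a point): Middle of the motor, 30 mm above its underside.
- tin: Bystander: round aluminium tin, 63 mm across, 40 mm high. Origin: centre of its underside.
- speaker: Bystander: small black cube speaker, 56 x 56 x 62 mm high. Origin: centre of its underside.

How it is judged:
By the outcome, as a careful person would: the job done as asked, in the order asked, and still so for the second after the job is handed in, with the robot touching nothing.
It also fails if it takes over 70 s, if anything falls off the work surface, if the arm or the gripper's body presses on something with over 40 N, if the wrist force passes 120 N, or if a joint passes its speed limit or range.

## Working session

There is one attempt and no reset: what is moved stays moved. The work goes in short steps, Python scripts to look and compute and a tool call to move; the robot and the scene stay as the last step left them, time stands still between calls to the robot, and variables do not carry over. Pictures are saved under pics/ and viewed, at most 10 in all, crops included, and the job is handed in when it is done.

Besides the shell and the picture viewer there is one more tool, called after ">>>" as a command line: name --argument value ..., lists and objects as JSON in quotes. servo_tool: Moves the arm, as the interface text tells. Its arguments: {"type":"object","properties":{"deltas":{"type":"array"}},"required":["deltas"]}

```bash
mkdir -p pics
cat > h.py <<'E'
import numpy as np, cv2
from plant import manip, grab_frame
def look(name,fn=None):
    f=grab_frame(name)
    if fn: cv2.imwrite('pics/'+fn,f['pixels'][:,:,::-1])
    return f
def cloud(f):
    z=f['z_map']; v,u=np.indices(z.shape)
    P=np.stack([(u-f['cx'])/f['fx']*z,(v-f['cy'])/f['fy']*z,z],-1)
    R=cv2.Rodrigues(np.array(f['rvec'],float))[0]
    W=(P-np.array(f['tvec']).ravel())@R
    W[z<=0]=np.nan
    return W
E
python3 - <<'E'
from h import *
import pickle
a=look('top','top0.png');b=look('side','side0.png')
pickle.dump((a,b),open('f0.pkl','wb'))
print(manip.state())
E
```

```text
{'time': 0.1, 'joint_pos': array([ 1.10799381e+00,  5.32897179e-02,  1.61414739e+00,  6.11334772e-06,
        1.47595578e+00, -1.18981707e-01]), 'joint_vel': array([-1.86191827e-03, -6.64635305e-05, -3.91451763e-03,  3.93877314e-04,
       -3.71590967e-03,  2.83424627e-03]), 'joint_efforts': array([ 6.40346516e-04, -3.94900131e+01, -3.71364999e+01, -1.16037136e-04,
        3.85233885e-03, -3.80538609e-05]), 'tool_pos': array([0.21043185, 0.58795521, 0.24419216]), 'tool_rot': array([-2.61075775e-04,  1.71065125e-01,  9.85259312e-01, -8.61432635e-04]), 'contact_force': array([-0.02341085,  0.08278778, -0.22735555]), 'ft_torque': array([ 0.03021486, -0.00310088,  0.04105642]), 'grasp_force': 0.0, 'gripper_width': 0.9992020752490992}
```

View pics/top0.png

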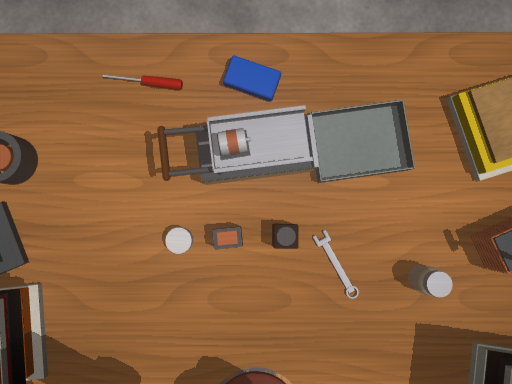

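View pics/side0.png

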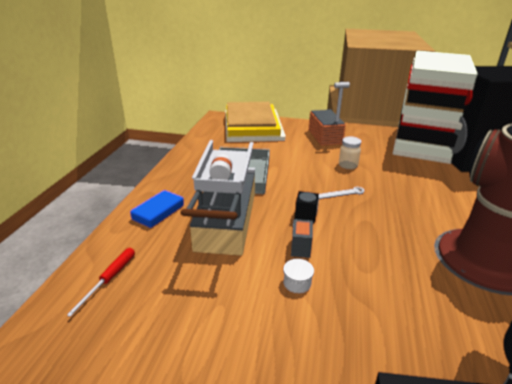

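The top view shows the barrow (bar at about (165,153), motor at (233,142)), the tray at (360,142), the transformer at (228,238) between the tin (178,240) and the speaker (286,236). Next I measure these points in the world frame.

Run:
```python
from h import *
import pickle
a,b=pickle.load(open('f0.pkl','rb'))
W=cloud(a); hsv=cv2.cvtColor(a['pixels'],cv2.COLOR_RGB2HSV)
Rc=cv2.Rodrigues(np.array(a['rvec']))[0];print('cam',-Rc.T@np.array(a['tvec']).ravel())
for n,(u,v) in dict(bar=(165,153),motor=(233,142),trafo=(228,238),tin=(178,240),spk=(286,236),tray=(360,142),floor=(280,140),base=(250,380),gr=(5,155),table=(228,300)).items(): print(n,W[v,u].round(4))
def box(n,u0,u1,v0,v1,zlo,zhi):
    w=W[v0:v1,u0:u1].reshape(-1,3); w=w[(w[:,2]>zlo)&(w[:,2]<zhi)]
    r=cv2.minAreaRect((w[:,:2]*1000).astype(np.float32)); print(n,len(w),'z',np.median(w[:,2]).round(4),r, cv2.boxPoints(r).round(0).tolist())
box('trafo',205,250,220,255,.052,.07)
box('tin',160,198,222,258,.032,.05)
box('spk',268,303,218,254,.054,.07)
box('bar',152,176,120,186,.14,.18)
box('walls',195,318,100,185,.168,.19)
box('tray',305,420,95,190,.03,.045)
box('motor',215,250,125,160,.185,.23)
```

```text
cam [0.47437633 0.01949026 0.9098222 ]
bar [0.6082 0.188  0.1635]
motor [0.6215 0.0466 0.2077]
trafo [0.4286 0.0637 0.06  ]
tin [0.4231 0.1827 0.04  ]
spk [ 0.433  -0.0697  0.0633]
tray [ 0.6634 -0.2631  0.0042]
floor [ 0.637  -0.0496  0.1528]
base [0.0907 0.0136 0.0131]
gr [0.6223 0.5832 0.0632]
table [0.275  0.0666 0.0011]
trafo 571 z 0.0614 ((429.39849853515625, 66.31712341308594), (45.812870025634766, 65.85003662109375), 5.545997619628906) [[403.0, 97.0], [410.0, 31.0], [455.0, 36.0], [449.0, 101.0]]
tin 561 z 0.041 ((423.0928955078125, 182.7357940673828), (61.92332458496094, 61.07167434692383), 88.85139465332031) [[392.0, 152.0], [453.0, 151.0], [454.0, 213.0], [393.0, 214.0]]
spk 593 z 0.0633 ((432.8706970214844, -68.7105941772461), (53.38551712036133, 55.28349304199219), 89.73458862304688) [[405.0, -95.0], [460.0, -96.0], [461.0, -42.0], [405.0, -42.0]]
bar 516 z 0.162 ((610.654541015625, 182.19012451171875), (114.19197845458984, 37.46103286743164), 6.592514991760254) [[552.0, 194.0], [556.0, 157.0], [670.0, 170.0], [665.0, 207.0]]
walls 1093 z 0.1803 ((633.7138671875, -4.5673980712890625), (114.53638458251953, 202.14450073242188), 6.938769340515137) [[565.0, 89.0], [589.0, -112.0], [703.0, -98.0], [678.0, 103.0]]
tray 670 z 0.0377 ((659.9441528320312, -245.1204071044922), (170.60293579101562, 256.0635070800781), 7.946191310882568) [[558.0, -130.0], [593.0, -384.0], [762.0, -360.0], [727.0, -107.0]]
motor 657 z 0.2039 ((627.1786499023438, 45.27771759033203), (47.716861724853516, 61.84025955200195), 9.448234558105469) [[599.0, 72.0], [609.0, 11.0], [656.0, 19.0], [646.0, 80.0]]
```

>>> servo_tool --deltas '[[[100, 0.018, -0.043, 0, -5.4], [100, 0.018, -0.043, 0, -5.4], [100, 0.018, -0.043, 0, -5.4], [100, 0.018, -0.043, 0, -5.4], [100, 0.018, -0.043, 0, -5.4], [100, 0.018, -0.043, 0, -5.4], [100, 0.018, -0.043, 0, -5.4], [100, 0.018, -0.043, 0, -5.4]]]'

```text
time: 0.9
tool_pos: [0.3547, 0.2426, 0.2449]
tool_rot: [0.0, 0.523, 0.852, -0.0]
contact_force: [0.9, 0.7, 0.5]
gripper_width: 1.002
grasp_force: 0.0
```

>>> servo_tool --deltas '[[[100, 0.018, -0.043, 0, -5.4], [100, 0.018, -0.043, 0, -5.4], [100, 0.018, -0.043, 0, -5.4], [100, 0.018, -0.043, 0, -5.4], [100, 0.004, -0.006, -0.03, 0], [100, 0, 0, -0.03, 0], [100, 0, 0, -0.03, 0], [100, 0, 0, 0, 0]]]'

```text
time: 1.7
tool_pos: [0.4271, 0.0662, 0.1501]
tool_rot: [-0.004, 0.673, 0.74, -0.003]
contact_force: [-1.1, -0.2, -0.7]
gripper_width: 1.0
grasp_force: 0.0
```

Run:
```python
from h import *
s=manip.state();print(s['time'],s['tool_pos'],s['tool_rot'])
f=look('wrist','w1.png');print(f['T_tool_cam'])
from scipy.spatial.transform import Rotation as R
q=s['tool_rot'];Rt=R.from_quat([q[1],q[2],q[3],q[0]]).as_matrix()
z=f['z_map'];v,u=np.indices(z.shape)
P=np.stack([(u-f['cx'])/f['fx']*z,(v-f['cy'])/f['fy']*z,z,np.ones_like(z)],-1)@f['T_tool_cam'].T
W=P[...,:3]@Rt.T+s['tool_pos']
m=(z>0)&(W[...,2]>.052)&(W[...,2]<.066)&(abs(W[...,0]-.43)<.06)&(abs(W[...,1]-.066)<.06)
print(m.sum(),cv2.minAreaRect((W[m][:,:2]*1000).astype(np.float32)),Rt[:,1])
```

```text
1.7 [0.42707669 0.06621022 0.15011661] [-0.00386218  0.67258625  0.74000103 -0.00336143]
[[ 3.04645875e-04 -9.61123407e-01 -2.76119004e-01  7.03661301e-02]
 [ 9.99999887e-01  3.93680969e-04 -2.67023103e-04 -1.08916484e-03]
 [ 3.65344951e-04 -2.76118891e-01  9.61123418e-01 -1.28084295e-01]
 [ 0.00000000e+00  0.00000000e+00  0.00000000e+00  1.00000000e+00]]
6059 ((428.7740783691406, 65.40478515625), (46.083038330078125, 65.78939819335938), 5.492575168609619) [ 0.99540307  0.09523288 -0.01017023]
```

>>> servo_tool --deltas '[[[100, -0.002, -0.001, -0.03, 0], [100, 0, 0, -0.03, 0], [100, 0, 0, -0.03, 0], [100, 0, 0, -0.026, 0], [100, 0, 0, 0, 0], [0, 0, 0, 0, 0], [0, 0, 0, 0, 0], [0, 0, 0, 0, 0]]]'

```text
time: 2.55
tool_pos: [0.4304, 0.0654, 0.0419]
tool_rot: [0.001, 0.672, 0.74, 0.001]
contact_force: [-4.2, 1.1, 2.7]
gripper_width: 0.527
grasp_force: 62.4
```

>>> servo_tool --deltas '[[[0, 0, 0, 0, 0], [0, 0, 0, 0, 0], [0, 0, 0, 0, 0], [0, 0, 0, 0.01, 0], [0, 0, 0, 0.03, 0], [0, 0, 0, 0.04, 0], [0, 0, 0, 0.04, 0], [0, 0, 0, 0.04, 0]]]'

```text
time: 3.35
tool_pos: [0.4276, 0.0655, 0.2006]
tool_rot: [-0.0, 0.672, 0.74, -0.0]
contact_force: [2.2, -0.3, -4.8]
gripper_width: 0.525
grasp_force: 63.1
```

>>> servo_tool --deltas '[[[0, 0, -0.025, 0.03, 0.7], [0, 0, -0.03, 0.03, 0.7], [0, 0.02, -0.03, 0.01, 0], [0, 0.035, -0.03, 0, 0], [0, 0.04, 0, 0, 0], [0, 0.04, 0, 0, 0], [0, 0.04, 0, 0, 0], [0, 0.036, 0, 0, 0]]]'

```text
time: 4.15
tool_pos: [0.6406, -0.0496, 0.2685]
tool_rot: [-0.001, 0.663, 0.748, -0.0]
contact_force: [-0.7, -0.5, -3.4]
gripper_width: 0.529
grasp_force: 63.4
```

>>> servo_tool --deltas '[[[0, 0, 0, 0, 0], [0, 0, 0, 0, 0], [0, 0, 0, 0, 0], [0, 0, 0, 0, 0], [0, 0, 0, 0, 0], [0, 0, 0, 0, 0], [0, 0, 0, 0, 0], [0, 0, 0, 0, 0]]]'

```text
time: 4.95
tool_pos: [0.6395, -0.0496, 0.2695]
tool_rot: [0.0, 0.663, 0.748, 0.0]
contact_force: [-0.4, 0.1, -4.2]
gripper_width: 0.53
grasp_force: 64.1
```

Run:
```python
from h import *
s=manip.state();print(s['time'],s['tool_pos'],s['tool_rot'],s['contact_force'])
f=look('wrist','w2.png')
from scipy.spatial.transform import Rotation as R
q=s['tool_rot'];Rt=R.from_quat([q[1],q[2],q[3],q[0]]).as_matrix()
z=f['z_map'];v,u=np.indices(z.shape)
P=np.stack([(u-f['cx'])/f['fx']*z,(v-f['cy'])/f['fy']*z,z,np.ones_like(z)],-1)@f['T_tool_cam'].T
W=P[...,:3]@Rt.T+s['tool_pos']
m=(z>0)&(W[...,2]>.172)&(W[...,2]<.183)
w=W[m];print(m.sum(),w.min(0),w.max(0))
d=np.array([.121,-.993]);l=np.array([.993,.121])
c=np.array([.6337,-.0046]);q=(w[:,:2]-c)
a=q@d;b=q@l
for lo in range(-110,120,20):
  k=(a>lo/1e3)&(a<lo/1e3+.02)
  if k.sum()>10: print(lo,k.sum(),np.percentile(b[k],[1,20,50,80,99]).round(4))
```

```text
4.95 [ 0.63952811 -0.04957335  0.2694817 ] [1.01021034e-04 6.63270754e-01 7.48379510e-01 7.18090031e-05] [-0.42252011  0.09438268 -4.20136221]
6617 [ 0.56671912 -0.08964596  0.17200655] [0.69873931 0.08099014 0.18289564]
-90 519 [-0.0574 -0.0542 -0.0495  0.0529  0.0563]
-70 1045 [-0.0576 -0.0542 -0.0495  0.0529  0.0562]
-50 943 [-0.0575 -0.0542  0.0479  0.0529  0.0562]
-30 915 [-0.0575 -0.0542  0.0048  0.0527  0.0562]
-10 813 [-0.0577 -0.0542  0.048   0.0528  0.0562]
10 772 [-0.0576 -0.0543 -0.0494  0.0528  0.056 ]
30 709 [-0.0577 -0.0543  0.0478  0.0527  0.0561]
50 662 [-0.0576 -0.0542  0.0481  0.0527  0.0561]
70 239 [-0.0575 -0.0545 -0.0498  0.0531  0.0562]
```

View pics/w2.png

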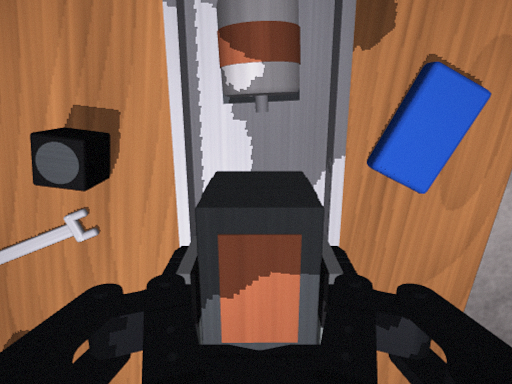

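The wrist view shows the transformer held upright and centred between the tub walls (columns about 185 and 345). The motor's shaft end at (262,103) is well clear of it. Next I lower and release.

>>> servo_tool --deltas '[[[0, -0.001, 0, -0.03, 0], [0, 0, 0, -0.025, 0], [0, 0, 0, -0.01, 0], [0, 0, 0, -0.004, 0], [0, 0, 0, -0.003, 0], [0, 0, 0, -0.001, 0], [0, 0, 0, 0, 0], [0, 0, 0, 0, 0]]]'

```text
time: 5.8
tool_pos: [0.6392, -0.0497, 0.1975]
tool_rot: [0.001, 0.663, 0.748, 0.0]
contact_force: [-0.7, 0.0, -3.8]
gripper_width: 0.528
grasp_force: 64.0
```

>>> servo_tool --deltas '[[[0, 0, 0, -0.001, 0], [0, 0, 0, -0.001, 0], [0, 0, 0, -0.001, 0], [0, 0, 0, 0, 0], [0, 0, 0, 0, 0], [0, 0, 0, 0, 0], [0, 0, 0, 0, 0], [0, 0, 0, 0, 0]]]'

```text
time: 6.6
tool_pos: [0.639, -0.0497, 0.1942]
tool_rot: [0.0, 0.663, 0.748, 0.0]
contact_force: [-2.5, 0.9, 4.4]
gripper_width: 0.533
grasp_force: 65.0
```

>>> servo_tool --deltas '[[[72, 0, 0, 0, 0], [72, 0, 0, 0, 0], [72, 0, 0, 0, 0], [72, 0, 0, 0.02, 0], [72, 0, 0, 0.03, 0], [72, 0, 0, 0.03, 0], [72, -0.002, 0.02, 0.01, 0], [72, -0.004, 0.035, 0, 0]]]'

```text
time: 7.4
tool_pos: [0.6341, 0.0042, 0.2865]
tool_rot: [0.002, 0.664, 0.747, 0.001]
contact_force: [-0.2, 1.4, -0.5]
gripper_width: 0.718
grasp_force: 0.0
```

>>> servo_tool --deltas '[[[72, -0.005, 0.045, 0, 0], [72, -0.005, 0.045, 0, 0], [72, -0.005, 0.045, 0, 0], [72, -0.005, 0.04, 0, 0], [72, -0.004, 0.015, 0, 0], [72, 0, 0, 0, 0], [72, 0, 0, 0, 0], [72, 0, 0, 0, 0]]]'

```text
time: 8.2
tool_pos: [0.6091, 0.1938, 0.2832]
tool_rot: [0.0, 0.664, 0.748, -0.0]
contact_force: [0.7, -0.3, 0.2]
gripper_width: 0.725
grasp_force: 0.0
```

Run:
```python
from h import *
s=manip.state();print(s['time'],s['tool_pos'],s['tool_rot'],s['contact_force'],s['gripper_width'])
f=look('wrist','w3.png')
from scipy.spatial.transform import Rotation as R
q=s['tool_rot'];Rt=R.from_quat([q[1],q[2],q[3],q[0]]).as_matrix()
z=f['z_map'];v,u=np.indices(z.shape)
P=np.stack([(u-f['cx'])/f['fx']*z,(v-f['cy'])/f['fy']*z,z,np.ones_like(z)],-1)@f['T_tool_cam'].T
W=P[...,:3]@Rt.T+s['tool_pos']
m=(z>0)&(W[...,2]>.14)&(W[...,2]<.172)&(W[...,1]>.165)&(W[...,1]<.22)&(abs(W[...,0]-.61)<.03)
w=W[m];print(m.sum(),w[:,2].max(),cv2.minAreaRect((w[:,:2]*1000).astype(np.float32)))
k=w[:,2]>.162;print('ridge',w[k].mean(0))
look('top','t3.png')
```

```text
8.2 [0.60907402 0.19382635 0.28319773] [ 1.76513443e-04  6.63968217e-01  7.47760746e-01 -2.02986907e-04] [ 0.73506157 -0.34242656  0.15403416] 0.7245356934433456
1531 0.1643619182931758 ((610.19140625, 191.74794006347656), (61.48955535888672, 15.225707054138184), 6.847548007965088)
ridge [0.61043834 0.1914709  0.16271192]
```

View pics/w3.png

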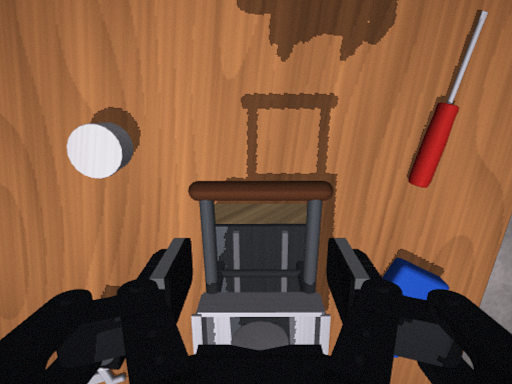

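The wrist view shows the bar across at row 190 (columns 190 to 330), clear of obstacles, with the tin at (100,150). I turn 90° and grasp it from above.

>>> servo_tool --deltas '[[[72, 0.001, -0.002, 0, 8.2], [72, 0, 0, 0, 8.2], [72, 0, 0, 0, 8.2], [72, 0, 0, 0, 8.2], [72, 0, 0, 0, 8.2], [72, 0, 0, 0, 8.2], [72, 0, 0, 0, 8.2], [72, 0, 0, 0, 8.2]]]'

```text
time: 9.1
tool_pos: [0.61, 0.1922, 0.2833]
tool_rot: [0.0, 0.15, 0.989, -0.0]
contact_force: [-0.1, -0.2, -0.1]
gripper_width: 0.72
grasp_force: 0.0
```

>>> servo_tool --deltas '[[[72, 0, 0, 0, 8.2], [72, 0, 0, 0, 8.2], [72, 0, 0, 0, 8.0], [72, 0, 0, -0.02, 0], [72, 0, 0, -0.02, 0], [72, 0, 0, -0.02, 0], [72, 0, 0, 0, 0], [72, 0, 0, 0, 0]]]'

```text
time: 9.9
tool_pos: [0.6098, 0.1926, 0.2233]
tool_rot: [-0.0, -0.06, 0.998, -0.0]
contact_force: [0.0, 0.2, -0.2]
gripper_width: 0.72
grasp_force: 0.0
```

Run:
```python
from h import *
s=manip.state();print(s['time'],s['tool_pos'],s['tool_rot'],s['contact_force'],s['gripper_width'],s['joint_pos'])
a=look('top')
W=cloud(a)
d=np.array([.121,-.993]);l=np.array([.993,.121]);c=np.array([.633,-.0047])
q=W[...,:2]-c;A=q@d;B=q@l
m=(abs(B)<.04)&(W[...,2]>.157)&(A>-.09)&(A<.13)
for lo,hi in ((-.09,-.005),(.005,.13)):
  k=m&(A>lo)&(A<hi); print(k.sum(),A[k].min(),A[k].max(),B[k].min(),B[k].max(),np.median(W[k][:,2]))
```

```text
9.9 [0.60979848 0.19262124 0.22333116] [-2.68981678e-04 -5.96323193e-02  9.98220371e-01 -7.03467336e-05] [ 0.04775149  0.1647064  -0.21169255] 0.7197199540528487 [ 1.89696978e-01  1.00592051e-01  1.59928778e+00 -7.03318766e-05
  1.44226448e+00 -1.50042576e+00]
709 -0.08386767657355942 -0.017621050851786363 -0.02756680809411221 0.027189561555292133 0.20370172047929944
1001 0.010275354666934506 0.07658017703960246 -0.02321144982752726 0.02332393960562582 0.21302402776813156
```

>>> servo_tool --deltas '[[[72, 0, -0.001, -0.03, 0], [72, 0, 0, -0.03, 0], [72, 0, 0, -0.011, 0], [72, 0, 0, 0, 0], [0, 0, 0, 0, 0], [0, 0, 0, 0, 0], [0, 0, 0, 0, 0], [0, 0, 0, 0, 0]]]'

```text
time: 10.75
tool_pos: [0.6105, 0.1925, 0.1539]
tool_rot: [0.001, -0.06, 0.998, 0.0]
contact_force: [0.4, 0.5, 2.4]
gripper_width: 0.161
grasp_force: 58.4
```

>>> servo_tool --deltas '[[[0, 0, 0, 0, 0], [0, 0, 0, 0, 0], [0, 0, 0, 0, 0], [0, 0, 0, 0, 0], [0, 0, 0, 0, 0], [0, 0, 0, 0, 0], [0, 0, 0, 0, 0], [0, 0, 0, 0, 0]]]'

```text
time: 11.55
tool_pos: [0.6099, 0.1925, 0.1526]
tool_rot: [0.0, -0.06, 0.998, 0.0]
contact_force: [0.9, 1.7, 3.8]
gripper_width: 0.169
grasp_force: 58.7
```

>>> servo_tool --deltas '[[[0, 0.0002, -0.002, 0, 0], [0, 0.0005, -0.004, 0, 0], [0, 0.0007, -0.006, 0, 0], [0, 0.0008, -0.006, 0, 0], [0, 0.0007, -0.006, 0, 0], [0, 0.0007, -0.006, 0, 0], [0, 0.0008, -0.006, 0, 0], [0, 0.0007, -0.006, 0, 0]]]'

```text
time: 12.35
tool_pos: [0.6149, 0.1498, 0.1524]
tool_rot: [0.0, -0.06, 0.998, -0.0]
contact_force: [1.8, 0.7, 4.7]
gripper_width: 0.161
grasp_force: 58.8
```

>>> servo_tool --deltas '[[[0, 0.0007, -0.006, 0, 0], [0, 0.0008, -0.006, 0, 0], [0, 0.0007, -0.006, 0, 0], [0, 0.0007, -0.006, 0, 0], [0, 0.0008, -0.006, 0, 0], [0, 0.0007, -0.006, 0, 0], [0, 0.0005, -0.005, 0, 0], [0, 0.0004, -0.003, 0, 0]]]'

```text
time: 13.15
tool_pos: [0.6187, 0.1201, 0.154]
tool_rot: [0.0, -0.061, 0.998, 0.015]
contact_force: [-4.6, 50.3, 10.6]
gripper_width: 0.167
grasp_force: 60.7
```

>>> servo_tool --deltas '[[[0, 0, 0, 0, 0], [0, 0, 0, 0, 0], [0, 0, 0, 0, 0], [0, 0, -0.0005, 0, 0], [0, 0.0001, -0.0005, 0, 0], [0, 0, -0.0005, 0, 0], [0, 0.0001, -0.0005, 0, 0], [0, 0, 0, 0, 0]]]'

```text
time: 13.95
tool_pos: [0.6185, 0.1201, 0.1541]
tool_rot: [0.0, -0.062, 0.998, 0.016]
contact_force: [-4.5, 48.4, 11.0]
gripper_width: 0.166
grasp_force: 60.5
```

>>> servo_tool --deltas '[[[0, 0, 0.003, 0, 0], [0, 0, 0.003, 0, 0], [0, -0.001, 0.003, 0, 0], [0, 0, 0.003, 0, 0], [0, -0.001, 0.002, 0, 0], [0, 0, 0, 0, 0], [0, 0, 0, 0, 0], [0, 0, 0, 0, 0]]]'

```text
time: 14.75
tool_pos: [0.6181, 0.1211, 0.1527]
tool_rot: [0.0, -0.061, 0.998, 0.003]
contact_force: [1.1, 9.4, 5.8]
gripper_width: 0.16
grasp_force: 59.8
```

Run:
```python
from h import *
import pickle
s=manip.state();print(s['time'],s['tool_pos'],s['contact_force'])
d=np.array([.121,-.993]);l=np.array([.993,.121]);c=np.array([.633,-.0047])
W0=cloud(pickle.load(open('f0.pkl','rb'))[0]);f=look('side','s4.png');t=look('top','t4.png');W1=cloud(t)
for W in (W0,W1):
  q=W[...,:2]-c;A=q@d;B=q@l;z=W[...,2]
  k=(abs(B)<.045)&(z>.145)&(z<.158)&(A>-.1); print('floor front',np.percentile(A[k],[50,99,100]))
  k=(abs(abs(B)-.0525)<.006)&(z>.172)&(z<.184)&(A>-.14); print('wall',np.percentile(A[k],[0,1,99,100]))
  k=(abs(B)<.085)&(z>.03)&(z<.045)&(A>.08)&(A<.4); print('tray',np.percentile(A[k],[0,1,99,100]))
  k=(abs(B)<.055)&(z>.075)&(z<.095)&(A>.05)&(A<.4); print('deck/kerb',k.sum(), np.percentile(A[k],[0,1,50,99,100]))
  k=(abs(B)<.04)&(z>.157)&(A<.2)&(z<.225)&(A>.06); print('trafo',k.sum(),np.percentile(A[k],[0,1,50,99,100]))
img=np.hstack([f['pixels'][100:300,120:330],t['pixels'][80:280,130:430]]);cv2.imwrite('pics/c4.png',cv2.resize(img,None,fx=1.5,fy=1.5)[:,:,::-1])
```

```text
14.75 [0.61809283 0.12109519 0.15266656] [1.11561855 9.44329723 5.77207917]
floor front [0.0190015  0.09948777 0.10147286]
wall [-0.10015109 -0.09788601  0.09923148  0.10107012]
tray [0.0814804  0.10239424 0.36924374 0.37110868]
deck/kerb 483 [0.05040972 0.05231094 0.12027274 0.130194   0.13104062]
trafo 2 [0.07093949 0.07108486 0.07820839 0.08533191 0.08547729]
floor front [0.06007663 0.17069736 0.17252487]
wall [-0.03012072 -0.02770484  0.16987855  0.17171099]
tray [0.08155869 0.10318556 0.36975773 0.37061752]
deck/kerb 168 [0.05002182 0.05135343 0.09123217 0.12981563 0.13063464]
trafo 1055 [0.07996788 0.08037369 0.1100804  0.14569846 0.14755548]
```

View pics/c4.png

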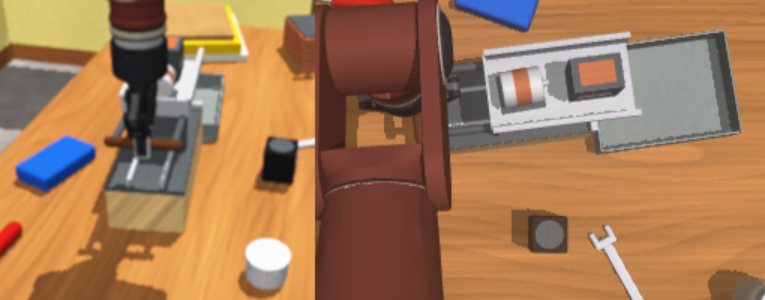

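The wheel is at the kerb: the barrow did not start at 0 but about 17 mm along, and both parts ride upright in the tub (motor at (520,87), transformer at (595,75)). I now tip it along the arc.

>>> servo_tool --deltas '[[[0, 0.0003, -0.0025, 0.0112, 0], [0, 0.0004, -0.0031, 0.011, 0], [0, 0.0004, -0.0036, 0.0109, 0], [0, 0.0005, -0.0041, 0.0107, 0], [0, 0.0006, -0.0047, 0.0105, 0], [0, 0.0006, -0.0052, 0.0102, 0], [0, 0.0007, -0.0057, 0.0099, 0], [0, 0.0007, -0.0062, 0.0097, 0]]]'

```text
time: 15.65
tool_pos: [0.6214, 0.0902, 0.2363]
tool_rot: [-0.001, -0.062, 0.998, 0.008]
contact_force: [0.2, 20.9, 5.3]
gripper_width: 0.161
grasp_force: 58.5
```

>>> servo_tool --deltas '[[[0, 0.0007, -0.006, 0.0093, 0], [0, 0.0007, -0.0062, 0.009, 0], [0, 0.0008, -0.0066, 0.0086, 0], [0, 0.0009, -0.007, 0.0082, 0], [0, 0, 0, 0, 0], [0, 0, 0, 0, 0], [0, 0, 0, 0, 0], [0, 0, 0, 0, 0]]]'

```text
time: 16.45
tool_pos: [0.6254, 0.0633, 0.2736]
tool_rot: [0.001, -0.062, 0.998, 0.006]
contact_force: [-0.9, 18.3, 10.3]
gripper_width: 0.155
grasp_force: 59.0
```

Run:
```python
from h import *
s=manip.state();print(s['time'],s['tool_pos'],s['contact_force'],s['tool_rot'])
f=look('side','s5.png');t=look('top','t5.png')
img=np.hstack([f['pixels'][60:260,120:330],t['pixels'][80:280,130:430]]);cv2.imwrite('pics/c5.png',cv2.resize(img,None,fx=1.5,fy=1.5)[:,:,::-1])
```

```text
16.45 [0.62540001 0.06328334 0.27355935] [-0.86081945 18.31645283 10.25532699] [ 9.45900896e-04 -6.17557717e-02  9.98069859e-01  6.47203271e-03]
```

View pics/c5.png

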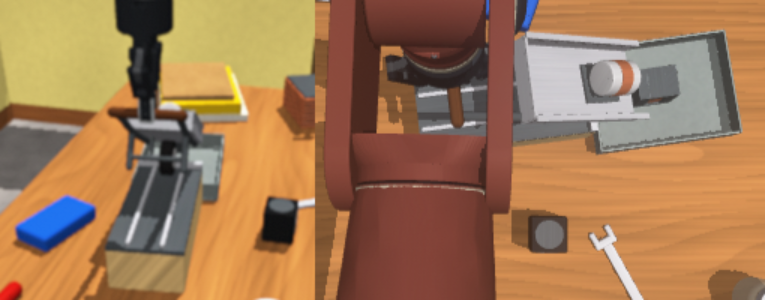

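Both parts are sliding out into the tray (transformer at (655,85), motor at (612,78)). I continue tipping.

>>> servo_tool --deltas '[[[0, 0.0009, -0.0076, 0.0078, 0], [0, 0.001, -0.008, 0.0074, 0], [0, 0.001, -0.0084, 0.0069, 0], [0, 0.001, -0.0088, 0.0065, 0], [0, 0.0011, -0.0092, 0.006, 0], [0, 0, 0, 0, 0], [0, 0, 0, 0, 0], [0, 0, 0, 0, 0]]]'

```text
time: 17.35
tool_pos: [0.6312, 0.0209, 0.3112]
tool_rot: [0.003, -0.062, 0.998, 0.006]
contact_force: [-1.1, 16.1, 17.3]
gripper_width: 0.157
grasp_force: 59.3
```

Run:
```python
from h import *
s=manip.state();print(s['time'],s['tool_pos'],s['contact_force'],s['tool_rot'])
f=look('side','s6.png');t=look('top','t6.png')
img=np.hstack([f['pixels'][60:260,120:330],t['pixels'][80:280,130:430]]);cv2.imwrite('pics/c6.png',cv2.resize(img,None,fx=1.5,fy=1.5)[:,:,::-1])
```

```text
17.35 [0.63117658 0.02091946 0.31120794] [-1.05523252 16.11734444 17.29232661] [ 0.00297118 -0.06194926  0.99805731  0.0059217 ]
```

View pics/c6.png

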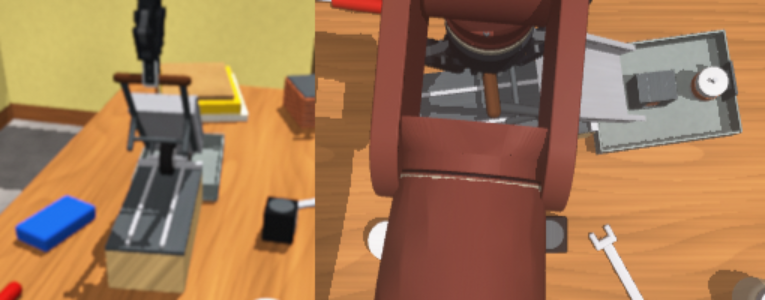

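The motor stands on end at the far side of the tray (712,82). The transformer is at (652,88), close to the tub's lip, so I check its height and clearance.

Run:
```python
from h import *
d=np.array([.121,-.993]);l=np.array([.993,.121]);c=np.array([.633,-.0047])
W=cloud(look('top','t7.png'));q=W[...,:2]-c;A=q@d;B=q@l;z=W[...,2]
for b0 in (-.03,-.015,0,.015,.03,.052):
  print('B',b0,[ (round(a,2),round(float(np.nanmedian(z[k])),3)) for a in np.arange(.06,.37,.01) if (k:=(abs(B-b0)<.005)&(abs(A-a)<.005)).sum()>0])
```

```text
B -0.03 [(np.float64(0.09), 0.174), (np.float64(0.1), 0.168), (np.float64(0.11), 0.159), (np.float64(0.12), 0.147), (np.float64(0.13), 0.138), (np.float64(0.14), 0.127), (np.float64(0.15), 0.116), (np.float64(0.16), 0.107), (np.float64(0.17), 0.096), (np.float64(0.18), 0.089), (np.float64(0.2), 0.006), (np.float64(0.21), 0.004), (np.float64(0.22), 0.004), (np.float64(0.23), 0.004), (np.float64(0.24), 0.004), (np.float64(0.25), 0.005), (np.float64(0.26), 0.005), (np.float64(0.27), 0.005), (np.float64(0.28), 0.005), (np.float64(0.29), 0.004), (np.float64(0.3), 0.004), (np.float64(0.31), 0.006), (np.float64(0.32), 0.006), (np.float64(0.33), 0.004), (np.float64(0.34), 0.004), (np.float64(0.35), 0.005), (np.float64(0.36), 0.02)]
B -0.015 [(np.float64(0.1), 0.166), (np.float64(0.11), 0.158), (np.float64(0.12), 0.146), (np.float64(0.13), 0.136), (np.float64(0.14), 0.127), (np.float64(0.15), 0.115), (np.float64(0.16), 0.107), (np.float64(0.17), 0.094), (np.float64(0.18), 0.088), (np.float64(0.2), 0.038), (np.float64(0.21), 0.07), (np.float64(0.22), 0.071), (np.float64(0.23), 0.071), (np.floa
[... 2112 characters left out ...]
[(np.float64(0.11), 0.194), (np.float64(0.12), 0.171), (np.float64(0.13), 0.164), (np.float64(0.14), 0.153), (np.float64(0.15), 0.142), (np.float64(0.16), 0.131), (np.float64(0.17), 0.119), (np.float64(0.18), 0.115), (np.float64(0.19), 0.114), (np.float64(0.2), 0.007), (np.float64(0.21), 0.004), (np.float64(0.22), 0.004), (np.float64(0.23), 0.004), (np.float64(0.24), 0.005), (np.float64(0.25), 0.005), (np.float64(0.26), 0.005), (np.float64(0.27), 0.004), (np.float64(0.28), 0.004), (np.float64(0.29), 0.004), (np.float64(0.3), 0.004), (np.float64(0.31), 0.005), (np.float64(0.32), 0.005), (np.float64(0.33), 0.005), (np.float64(0.34), 0.005), (np.float64(0.35), 0.005), (np.float64(0.36), 0.014)]
```

Both parts are out and at rest in the tray; the tub slope gives a tip angle of about 0.8. I lower slowly along the arc, with a light forward bias to stay at the kerb.

>>> servo_tool --deltas '[[[0, -0.0006, 0.0048, -0.0032, 0], [0, -0.0006, 0.0048, -0.0033, 0], [0, -0.0005, 0.0046, -0.0034, 0], [0, -0.0006, 0.0046, -0.0035, 0], [0, -0.0005, 0.0045, -0.0037, 0], [0, -0.0005, 0.0045, -0.0037, 0], [0, -0.0005, 0.0043, -0.0039, 0], [0, -0.0005, 0.0043, -0.0039, 0]]]'

```text
time: 18.3
tool_pos: [0.6266, 0.0569, 0.2809]
tool_rot: [0.002, -0.062, 0.998, 0.005]
contact_force: [-1.6, 16.4, 13.8]
gripper_width: 0.16
grasp_force: 60.6
```

>>> servo_tool --deltas '[[[0, -0.0005, 0.0041, -0.0041, 0], [0, -0.0005, 0.0041, -0.0041, 0], [0, -0.0005, 0.0039, -0.0043, 0], [0, -0.0004, 0.0039, -0.0043, 0], [0, -0.0004, 0.0037, -0.0045, 0], [0, -0.0004, 0.0037, -0.0045, 0], [0, -0.0004, 0.0034, -0.0046, 0], [0, -0.0004, 0.0034, -0.0047, 0]]]'

```text
time: 19.1
tool_pos: [0.6224, 0.0865, 0.2431]
tool_rot: [0.0, -0.061, 0.998, 0.004]
contact_force: [-0.1, 14.2, 7.3]
gripper_width: 0.157
grasp_force: 62.1
```

>>> servo_tool --deltas '[[[0, -0.0004, 0.0031, -0.0048, 0], [0, -0.0004, 0.0031, -0.0048, 0], [0, -0.0003, 0.0028, -0.005, 0], [0, -0.0004, 0.0028, -0.005, 0], [0, -0.0003, 0.0026, -0.0051, 0], [0, -0.0003, 0.0026, -0.0051, 0], [0, -0.0003, 0.0023, -0.0052, 0], [0, -0.0003, 0.0023, -0.0053, 0]]]'

```text
time: 19.9
tool_pos: [0.6192, 0.1076, 0.2011]
tool_rot: [-0.001, -0.061, 0.998, 0.004]
contact_force: [1.6, 13.9, 3.7]
gripper_width: 0.159
grasp_force: 64.1
```

>>> servo_tool --deltas '[[[0, -0.0003, 0.0021, -0.0053, 0], [0, -0.0002, 0.0021, -0.0054, 0], [0, -0.0002, 0.0018, -0.0054, 0], [0, -0.0002, 0.0018, -0.0054, 0], [0, -0.0002, 0.0015, -0.0055, 0], [0, -0.0002, 0.0015, -0.0055, 0], [0, -0.0001, 0.0006, -0.0025, 0], [0, -0.0001, 0.0006, -0.0025, 0]]]'

```text
time: 20.7
tool_pos: [0.6173, 0.119, 0.1626]
tool_rot: [-0.001, -0.061, 0.998, 0.003]
contact_force: [2.2, 11.8, 0.5]
gripper_width: 0.157
grasp_force: 65.9
```

>>> servo_tool --deltas '[[[0, 0, 0.0005, -0.002, 0], [0, 0, 0.0005, -0.002, 0], [0, 0, 0.0004, -0.0015, 0], [0, 0, 0.0003, -0.001, 0], [0, 0, 0.0003, -0.001, 0], [0, 0, 0, 0, 0], [0, 0, 0, 0, 0], [0, 0, 0, 0, 0]]]'

```text
time: 21.5
tool_pos: [0.6176, 0.1205, 0.1559]
tool_rot: [-0.001, -0.061, 0.998, 0.003]
contact_force: [2.0, 10.9, 1.5]
gripper_width: 0.16
grasp_force: 66.8
```

>>> servo_tool --deltas '[[[0, 0, 0.0002, -0.001, 0], [0, 0, 0.0002, -0.001, 0], [0, 0, 0.0002, -0.001, 0], [0, 0, 0, -0.001, 0], [0, 0, 0, -0.001, 0], [0, 0, 0, 0, 0], [0, 0, 0, 0, 0], [0, 0, 0, 0, 0]]]'

```text
time: 22.3
tool_pos: [0.6184, 0.1211, 0.1529]
tool_rot: [0.0, -0.06, 0.998, 0.003]
contact_force: [-1.1, 10.8, 6.8]
gripper_width: 0.159
grasp_force: 67.3
```

Run:
```python
from h import *
s=manip.state();print(s['time'],s['tool_pos'],s['contact_force'])
d=np.array([.121,-.993]);l=np.array([.993,.121]);c=np.array([.633,-.0047])
W=cloud(look('top','t8.png'));q=W[...,:2]-c;A=q@d;B=q@l;z=W[...,2]
k=(abs(abs(B)-.0525)<.006)&(z>.165)&(z<.19)&(A>-.05)&(A<.2); P=np.polyfit(A[k],z[k],1);print('wall slope',P,A[k].min(),A[k].max())
k=(abs(B)<.04)&(z>.14)&(z<.165)&(A>0)&(A<.165);print('floor',np.polyfit(A[k],z[k],1))
```

```text
22.3 [0.6183883  0.12107166 0.15287367] [-1.09281726 10.78584364  6.84456795]
wall slope [0.00873676 0.17864502] -0.030101285059935385 0.1713904707886013
floor [0.01245162 0.15172906]
```

The barrow is level on its legs, with the wheel still at the kerb. I draw it back.

>>> servo_tool --deltas '[[[0, -0.0003, 0.003, 0, 0], [0, -0.0005, 0.004, 0, 0], [0, -0.0007, 0.006, 0, 0], [0, -0.0008, 0.006, 0, 0], [0, -0.0007, 0.006, 0, 0], [0, -0.0007, 0.006, 0, 0], [0, -0.0008, 0.006, 0, 0], [0, -0.0007, 0.006, 0, 0]]]'

```text
time: 23.15
tool_pos: [0.6136, 0.1605, 0.1525]
tool_rot: [0.0, -0.06, 0.998, -0.001]
contact_force: [2.2, -1.3, 5.9]
gripper_width: 0.165
grasp_force: 67.2
```

>>> servo_tool --deltas '[[[0, -0.0007, 0.006, 0, 0], [0, -0.0008, 0.006, 0, 0], [0, -0.0007, 0.006, 0, 0], [0, -0.0007, 0.006, 0, 0], [0, -0.0008, 0.006, 0, 0], [0, -0.0006, 0.005, 0, 0], [0, -0.0005, 0.004, 0, 0], [0, -0.0004, 0.003, 0, 0]]]'

```text
time: 23.95
tool_pos: [0.6085, 0.2025, 0.1525]
tool_rot: [0.0, -0.06, 0.998, -0.001]
contact_force: [2.6, -0.9, 6.0]
gripper_width: 0.16
grasp_force: 67.2
```

>>> servo_tool --deltas '[[[0, -0.0003, 0.002, 0, 0], [0, -0.0002, 0.002, 0, 0], [0, -0.0002, 0.002, 0, 0], [0, -0.0002, 0.002, 0, 0], [0, 0, 0, 0, 0], [0, 0, 0, 0, 0], [0, 0, 0, 0, 0], [0, 0, 0, 0, 0]]]'

```text
time: 24.75
tool_pos: [0.6076, 0.2106, 0.1526]
tool_rot: [0.0, -0.06, 0.998, -0.001]
contact_force: [0.8, 0.4, 6.6]
gripper_width: 0.161
grasp_force: 67.2
```

>>> servo_tool --deltas '[[[0, -0.0001, 0.001, 0, 0], [0, -0.0001, 0.001, 0, 0], [0, -0.0001, 0.001, 0, 0], [0, -0.0001, 0.001, 0, 0], [0, -0.0001, 0.001, 0, 0], [0, 0, 0, 0, 0], [0, 0, 0, 0, 0], [0, 0, 0, 0, 0]]]'

```text
time: 25.55
tool_pos: [0.6075, 0.2111, 0.1518]
tool_rot: [-0.0, -0.06, 0.998, -0.005]
contact_force: [3.9, -12.7, 5.4]
gripper_width: 0.159
grasp_force: 67.1
```

It is at the rear stop (-12.7 N). I relax the pull, release and rise.

>>> servo_tool --deltas '[[[0, 0, -0.002, 0, 0], [0, 0, -0.001, 0, 0], [0, 0, 0, 0, 0], [30, 0, 0, 0, 0], [50, 0, 0, 0, 0], [60, 0, 0, 0, 0], [60, 0, 0, 0, 0], [60, 0, 0, 0, 0]]]'

```text
time: 26.35
tool_pos: [0.6063, 0.2134, 0.1515]
tool_rot: [-0.001, -0.06, 0.998, -0.0]
contact_force: [1.1, 0.5, -0.6]
gripper_width: 0.6
grasp_force: 0.0
```

>>> servo_tool --deltas '[[[60, 0, 0, 0.01, 0], [60, 0, 0, 0.02, 0], [60, 0, 0, 0.03, 0], [60, 0, 0, 0.03, 0], [60, 0, 0.03, 0.02, 0], [60, 0, 0.04, 0.02, 0], [60, 0, 0.04, 0, 0], [60, 0, 0.04, 0, 0]]]'

```text
time: 27.15
tool_pos: [0.6072, 0.365, 0.285]
tool_rot: [0.002, -0.06, 0.998, 0.001]
contact_force: [0.5, -0.0, -0.3]
gripper_width: 0.599
grasp_force: 0.0
```

Run:
```python
from h import *
s=manip.state();print(s['time'],s['tool_pos'],s['contact_force'],s['gripper_width'])
d=np.array([.121,-.993]);l=np.array([.993,.121]);c=np.array([.633,-.0047])
t=look('top','t9.png');W=cloud(t);q=W[...,:2]-c;A=q@d;B=q@l;z=W[...,2]
k=(abs(abs(B)-.0525)<.006)&(z>.165)&(z<.19)&(A>-.15)&(A<.2);print('wall',np.polyfit(A[k],z[k],1),A[k].min(),A[k].max())
cv2.imwrite('pics/c9.png',t['pixels'][:,:,::-1])
```

```text
27.15 [0.60719044 0.36497483 0.28497851] [ 0.48426207 -0.00372331 -0.33089376] 0.5991333797387195
wall [0.00386261 0.17942246] -0.11993961632688972 0.08233172278714158
```

View pics/c9.png

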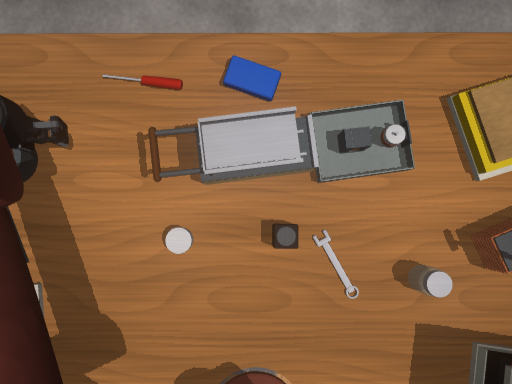

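The final view shows the empty barrow level at its rear end (bar at (155,153)). The transformer (355,138) and motor (396,134) are in the tray, the tin and speaker have not moved, and the arm is clear.

```bash
python3 -c "
from plant import manip
print(manip.job_done())"
```

```text
the job is handed in; nothing more can be done
None
```

The job is done and handed in at about 27 s: both parts lie in the scrap tray, and the barrow was lowered at the kerb, drawn back to its rear stop and released, with the tin and speaker left where they stood. Rolling up to the kerb, the fingers pushed the bar with about 50 N for around a second, because the barrow had started about 17 mm forward.

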